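Shut the board tester by pushing

ROBOT

A 6-joint arm with a two-finger parallel gripper is mounted at the origin on the work surface. World frame = base frame: x ahead of the robot, y to its left, z up, the work surface at z = 0. Lengths are in m, angles in rad, forces in N, time in s.
With the tool pointing down it reaches from about 0.325 to 0.75 m from the base axis. Payload 7.6 kg.
Tool frame: the origin (TCP) lies at the very end of the fingers, on their centre line; the grasp point (between the pads) lies 19 mm behind it; z points along the fingers, y is the line along which they close (so a half turn about z gives the same grasp; the last joint's range is limited). The gripper opens to 85 mm and grips with 20 to 120 N. Pads are 22 mm wide; open, the fingers measure 114 mm over their backs; the gripper's body (76 mm by 85 mm) begins 54 mm behind the grasp point. The pads swing forward as they close: fully open they stand 13 mm farther back than shut.
Start: joints at [-1.243, 0.052, 1.401, -0, 1.689, -0.07], TCP at [0.203, -0.484, 0.231] pointing down, gripper open.
Joint ranges: [-2.9, 2.9], [-0.91, 2.17], [0.12, 2.37], [-1.06, 4.2], [0.26, 2.73], [-2.93, 2.93]. Speed limits (rad/s): [2.57, 2.57, 3.01, 3.14, 3.14, 3.14].

INTERFACE

Orientations are given as [roll, pitch, yaw] about the fixed x, y, z axes, in that order (R = Rz(yaw) Ry(pitch) Rx(roll)).
In Python, from cell import manip gives the robot as it stands. The module is installed in compiled form; this text tells all that it offers.
- The arm moves only by the tool apply_moves, never from a script. Its argument "commands" is a list of rows, each a list of 7 numbers: the turn, a rotation vector about the tool's x, y, z in rad, then the shift along the tool's x, y, z in mm, then the opening, from 0 (shut) to 1 (fully open). In form: [[ax, ay, az, dx, dy, dz, gripper], ...]. A call has exactly 5 rows; each row shifts and turns the commanded pose from where the row before left it, along the tool's axes as they then stand; what a row does not reach is not made up. A row lasts 1/10 s, in which the tool goes at most 50 mm and 8.59 degrees, less where a joint would pass 70% of its speed; a pose out of reach is approached as far as the arm can. A call with a gripper value outside its range is refused whole. The fingers move at their own pace and stop on an object; "squeeze" is the grip in N (left out, the last holds). Time passes only in rows, so rows that do not move let the fingers close, or fill a call up. It gives the time, the measured TCP pose, the force, the opening and the grip force at its end, in the units of the state.
- manip.state(): the state, without advancing time (a new reading comes with each control period).
- manip.grab_frame(name): name is "scene" or "top" or "wrist"; returns a dict with "img" (480x640x3 uint8, red, green, blue), "intrinsics" (3x3 intrinsics, pixels), "eye" and "attitude" of the camera in the world. Camera axes: x right, y down, z forward; pixel columns grow to the right and rows downward; lengths in m; the calibration is good to about 2 mm. A picture is of the moment at which its call begins. There is no depth.
- manip.finish_job(): hands the job in; it is judged then, once.
The state is a dict: "clock": time; "qpos": joint angles; "joint_vel": joint speeds; "joint_torque": joint torques, N m; "eef_pos": TCP position; "eef_rot": TCP orientation; "contact_force": force on the tool from outside, world axes, zero at the start; "wrist_torque": the same for the moment, N m; "finger_gap": opening from 0.0 (shut) to 1.0 (fully open); "grip_force": force on a finger pad.
Only numpy, scipy, OpenCV 4.12 (cv2) and the standard library are available. Lean on these libraries where they do the work, as an engineer would, in place of code of your own. Each camera call takes 0.05 s, during which the arm holds its last target. There are 200 camera calls.

TASK

Get the circuit board ready for test: push the tester's open cover over and ease it down, without slamming it, until it lies fully shut on the box, and only then push the red clamp handle over as far as it goes, so that the clamp holds the cover. Work only with the fingertips or the outside of the fingers: do not pinch or lift anything, leave the board lying in the box and do not disturb the things standing around.

Things in the scene. Friction and masses are not known exactly. Their poses are not given: they have to be found in the camera images.
- fixture: Board tester, bolted down: white base plate 210 x 330 x 12 mm (x +-105, y -190 to +140) with an open aluminium box (170 mm in x, 140 in y, rim 62 mm above the bench) centred on the origin, which lies on the bench. x points roughly away from the robot, y to the robot's left, z up. The cover's hinge runs along x over the box's +y wall; the clamp stands on the -y side.
- cover (a joint): Cover angle (rad): 0 shut, flat on the box's rim; 1.57 upright; starts at 1.68 to 2.0, leaning back to the fixture's +y side (stop 2.1). Grows as it opens. The stiff hinge (0.35 Nm friction) holds it at any angle, so it must be pushed all the way: over from behind its outer face, then down from above. Shut, its top is 70 mm above the bench.
- cover_hinge (a point): Middle of the hinge line, 62 mm above the bench, 70 mm to the +y side of the fixture's origin. The inner face of the cover passes through this line; the outer face (towards +y when upright, up when shut) lies 8 mm off it.
- cover_edge (a point): Middle of the cover's free edge, half way through its thickness. Axes move with the cover: x along the hinge, y in the panel from free edge to hinge, z out of the outer face. Cover: flat panel 170 mm along the hinge, 140 mm from hinge to free edge, 8 mm thick, 0.25 kg, blue frame, clear window, orange bar along the free edge.
- clamp (a joint): Clamp lever angle (rad): starts at 0 to 0.25 (open); 1.25 = fully over, at its stop, clamped. At 0 the handle leans 0.9 rad from upright to the fixture's -y side; it grows as the handle is pushed towards +y, through upright (0.9) to 0.35 rad beyond (1.25), where the short arm with black foot lies level over the cover's edge. Stays where left (0.1 Nm friction).
- clamp_pivot (a point): Pivot of the clamp lever, 85 mm above the bench, 88 mm to the -y side of the fixture's origin, up to 40 mm either way along x; it turns about a line parallel to the hinge. Its steel bracket, 32 mm wide, reaches 94 mm above the bench. When open, the steel arm points up, to 125 mm above the bench, and its foot up to 30 mm towards the cover from the pivot.
- clamp_grip (a point): Middle of the red handle of the clamp, 55 mm from the pivot; its z runs along the handle, away from the pivot. The red handle is a round bar of 16 mm diameter, and its rounded end is 85 mm from the pivot.
- board: Green circuit board, 130 x 100 x 4 mm with parts up to 13 mm high, lying loose in the box 36 mm above the bench, with at least 5 mm of play. Origin: centre of its underside. To be left alone.
- dispenser: Yellow square bottle with a steel pump top, 56 x 56 mm, 113 mm high, standing beyond the tester. Origin: centre of its underside. Bystander.
- jar: Pale jar with a white cap, 60 mm diameter, 70 mm high, standing beyond the tester. Origin: centre of its underside. Bystander.
- tape: Roll of pale tape, 90 mm outer diameter, 22 mm high, lying flat right of the tester. Origin: centre of its underside. Bystander.
- driver: Screwdriver with orange handle, 170 mm long, lying left of the tester. Its x runs along it from handle to tip. Bystander.

How it is judged:
By the outcome, as a careful person would: the job done as asked, in the order asked, and still so for the second after the job is handed in, with the robot touching nothing.
It also fails if it takes over 48 s, if anything falls off the work surface, if the arm or the gripper's body presses on something with over 40 N, if the wrist force passes 120 N, or if a joint passes its speed limit or range.

## Working session

There is one attempt and no reset: what is moved stays moved. The work goes in short steps, Python scripts to look and compute and a tool call to move; the robot and the scene stay as the last step left them, time stands still between calls to the robot, and variables do not carry over. Pictures are saved under pics/ and viewed, at most 10 in all, crops included, and the job is handed in when it is done.

Besides the shell and the picture viewer there is one more tool, called after "Request:" by a JSON object that holds its "api" and its "payload", one argument or row to a line. apply_moves: Moves the arm, as the interface text tells. Its arguments: {"type":"object","properties":{"commands":{"type":"array"},"squeeze":{"type":"number"}},"required":["commands"]}

```bash
mkdir -p pics; python3 - <<'E'
from cell import manip
import cv2,json,numpy as np
d={}
for n in ("scene","top"):
    f=manip.grab_frame(n); cv2.imwrite(f"pics/{n}0.png",f["img"][:,:,::-1])
    d[n]={k:np.array(f[k]).tolist() for k in("intrinsics","eye","attitude")}
json.dump(d,open("cal.json","w")); print(d)
print(manip.state())
E
```

```text
{'scene': {'intrinsics': [[545.4275560352658, 0.0, 325.0971506978575], [0.0, 545.4275560352658, 243.4315699506471], [0.0, 0.0, 1.0]], 'eye': [1.5156977813480934, -0.15809111153283925, 0.9651083324480036], 'attitude': [-2.3450999957660716, -0.005856334989792877, 1.4047302222409341]}, 'top': {'intrinsics': [[454.45620626292254, 0.0, 317.9388508471761], [0.0, 454.45620626292254, 241.75187779613924], [0.0, 0.0, 1.0]], 'eye': [0.5570278887327987, 0.00407834554096738, 1.0855780570895621], 'attitude': [-3.0386065835318243, 0.0029400356119677618, -1.5971972897689817]}}
{'clock': 0.1, 'qpos': array([-1.24330297e+00,  5.27731830e-02,  1.40160606e+00,  5.01162641e-05,
        1.68857056e+00, -7.02835444e-02]), 'joint_vel': array([-0.00182417, -0.00182074, -0.00167845, -0.00022117, -0.00022631,
       -0.00010113]), 'joint_torque': array([ 9.70450528e-04, -3.82581174e+01, -3.60985422e+01, -1.18461830e-04,
        4.75230423e-03,  2.15642309e-06]), 'eef_pos': array([ 0.20332935, -0.4837519 ,  0.2305656 ]), 'eef_rot': array([-3.14024236e+00, -1.44960258e-04,  3.97782658e-01]), 'contact_force': array([-0.03517845,  0.57545668,  0.12010585]), 'wrist_torque': array([ 0.02536605,  0.00988781, -0.01905632]), 'grip_force': 0.0, 'finger_gap': 1.0016373465540553}
```

View pics/scene0.png

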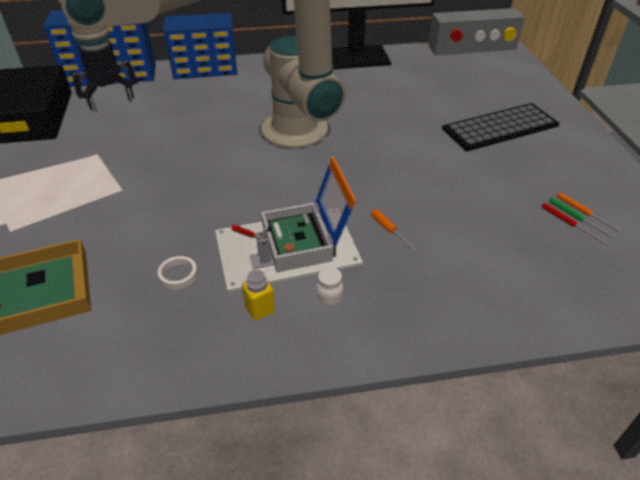

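View pics/top0.png

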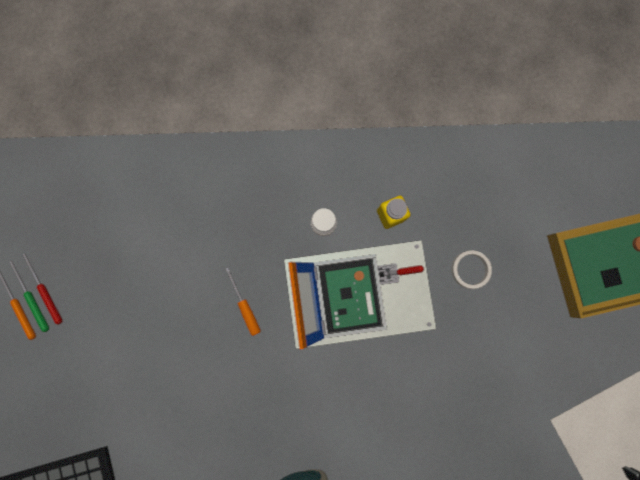

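Both views show the tester: in top, base plate corners at about (285,260), (422,241), (435,328), (297,348), the cover's orange bar near x=297, the red handle near (410,270). I'll enlarge both.

```bash
python3 - <<'E'
import cv2
a=cv2.imread("pics/top0.png")[225:360,270:450]; cv2.imwrite("pics/topc.png",cv2.resize(a,None,fx=4.4,fy=4.4,interpolation=cv2.INTER_CUBIC))
a=cv2.imread("pics/scene0.png")[150:290,200:380]; cv2.imwrite("pics/scc.png",cv2.resize(a,None,fx=4.2,fy=4.2,interpolation=cv2.INTER_CUBIC))
E
```

```text
(no output)
```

View pics/topc.png

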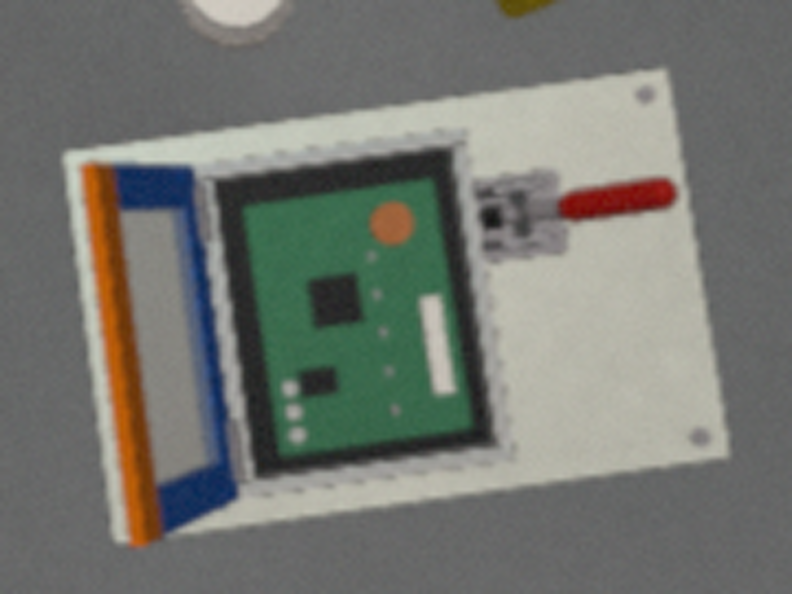

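View pics/scc.png

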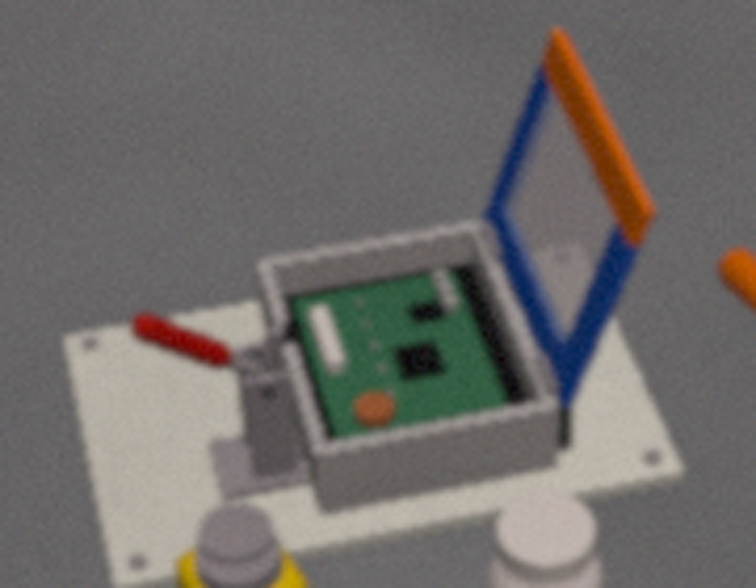

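Top crop: plate corners (65,152), (667,68), (730,458), (118,542); bar from (98,165) to (145,545), handle tip (675,192), root (565,207). Scene crop: plate corners (65,338), (683,468); bar from (557,38) to (642,235), handle tip (142,325), root (222,355).

```bash
cat > h.py <<'E'
import numpy as np,json
from scipy.spatial.transform import Rotation as R
C=json.load(open("cal.json"))
def ray(n,p,c=None):
    c=c or C[n]; d=R.from_euler("xyz",c["attitude"]).apply(np.linalg.solve(np.array(c["intrinsics"]),[*p,1])); return np.array(c["eye"]),d/np.linalg.norm(d)
def onz(n,p,z,c=None):
    e,d=ray(n,p,c); return e+d*(z-e[2])/d[2]
def tri(*r):
    A=sum(np.eye(3)-np.outer(d,d) for e,d in r); b=sum((np.eye(3)-np.outer(d,d))@e for e,d in r); x=np.linalg.solve(A,b)
    return x, max(np.linalg.norm(np.cross(x-e,d)) for e,d in r)
T=lambda x,y:(270+x/4.4,225+y/4.4)
S=lambda x,y:(200+x/4.2,150+y/4.2)
E
python3 - <<'E'
from h import *
np.set_printoptions(precision=4,suppress=True)
loc=np.array([[105,140],[105,-190],[-105,-190],[-105,140]])/1e3
P=np.array([onz("top",T(*p),.012) for p in[(65,152),(667,68),(730,458),(118,542)]])
L=np.array([[85,70],[85,-70],[-85,-70],[-85,70]])/1e3
Q=np.array([onz("top",T(*p),.062) for p in[(198,172),(465,132),(512,455),(250,492)]])
def fit(l,w):
    lm,wm=l.mean(0),w.mean(0)[:2]; a=l-lm;b=w[:,:2]-wm
    th=np.arctan2((a[:,0]*b[:,1]-a[:,1]*b[:,0]).sum(),(a*b).sum()); c,s=np.cos(th),np.sin(th); M=np.array([[c,-s],[s,c]])
    return th,wm-M@lm,((M@a.T).T-b)*1e3
for l,w in((loc,P),(L,Q)): print(*fit(l,w))
for p in[(65,338),(683,468),(118,585)]: print("scene plate",onz("scene",S(*p),.012))
print(P)
th,o,_=fit(loc,P); c,s=np.cos(th),np.sin(th)
def F(x): d=x[:2]-o; return np.array([c*d[0]+s*d[1],-s*d[0]+c*d[1],x[2]])
for n,a,b in[("bar far",(98,165),(642,235)),("bar near",(145,545),(558,38)),("tip",(675,192),(140,325)),("root",(565,207),(224,356))]:
    x,e=tri(ray("top",T(*a)),ray("scene",S(*b))); print(n,x,F(x),e)
for n,a,z in[("jar",(323,220),.07),("disp",(397,209),.11),("tape",(472,269),.02),("drv h",(250,318),.015),("drv t",(228,268),.005)]:
    x=onz("top",a,z); print(n,x,F(x))
E
```

```text
0.11093188079207944 [ 0.5398 -0.0659] [[ 0.7991  1.0498]
 [ 0.5954 -1.2976]
 [-0.0166 -1.5958]
 [-1.3779  1.8437]]
0.11887273890567723 [ 0.5395 -0.0663] [[ 3.1129  1.0543]
 [ 2.8391 -0.5356]
 [-2.1301 -3.4472]
 [-3.8219  2.9285]]
scene plate [ 0.4641 -0.2604  0.012 ]
scene plate [0.6314 0.0878 0.012 ]
scene plate [ 0.6686 -0.2365  0.012 ]
[[ 0.6278  0.0839  0.012 ]
 [ 0.6646 -0.2418  0.012 ]
 [ 0.4565 -0.2647  0.012 ]
 [ 0.4213  0.0598  0.012 ]]
bar far [0.6111 0.0589 0.1747] [0.0847 0.1161 0.1747] 0.0020731133345715273
bar near [0.442  0.0423 0.1843] [-0.0852  0.1183  0.1843] 0.003342452675009043
tip [ 0.5935 -0.211   0.1341] [ 0.0374 -0.1502  0.1341] 0.0035581116483759463
root [ 0.5886 -0.1667  0.0995] [ 0.0374 -0.1057  0.0995] 0.0014202889287135846
jar [ 0.7111 -0.0084  0.07  ] [0.1766 0.0381 0.07  ]
disp [ 0.7248 -0.1694  0.11  ] [ 0.1725 -0.1234  0.11  ]
tape [ 0.5935 -0.3544  0.02  ] [ 0.0214 -0.2928  0.02  ]
drv h [0.4935 0.1672 0.015 ] [-0.0202  0.2367  0.015 ]
drv t [0.6117 0.2197 0.005 ] [0.1032 0.2759 0.005 ]
```

Request:
{"api": "apply_moves", "payload": {
  "commands": [
    [0, 0, 0.1425, 0, 0, -30, 0],
    [0, 0, 0.1425, 0, 0, -30, 0],
    [0, 0, 0, 25, -38, 0, 0],
    [0, 0, 0, 25, -38, 0, 0],
    [0, 0, 0, 25, -38, 0, 0]
  ]
}}

```text
clock: 0.6
eef_pos: [0.2654, -0.3609, 0.2909]
eef_rot: [-3.141, 0.0, 0.112]
contact_force: [0.4, 0.5, -0.4]
finger_gap: 0.145
grip_force: 0.0
```

Request:
{"api": "apply_moves", "payload": {
  "commands": [
    [0, 0, 0, 25, -38, 0, 0],
    [0, 0, 0, 25, -38, 0, 0],
    [0, 0, 0, 25, -38, 0, 0],
    [0, 0, 0, 25, -38, 0, 0],
    [0, 0, 0, 25, -38, 0, 0]
  ]
}}

```text
clock: 1.1
eef_pos: [0.3682, -0.1576, 0.2911]
eef_rot: [3.142, 0.0, 0.113]
contact_force: [-0.1, 0.2, -0.0]
finger_gap: 0.005
grip_force: 0.0
```

Request:
{"api": "apply_moves", "payload": {
  "commands": [
    [0, 0, 0, 25, -38, 0, 0],
    [0, 0, 0, 25, -38, 0, 0],
    [0, 0, 0, 25, -38, 0, 0],
    [0, 0, 0, 25, -38, 0, 0],
    [0, 0, 0, 0, 0, 0, 0]
  ]
}}

```text
clock: 1.6
eef_pos: [0.4511, 0.007, 0.2903]
eef_rot: [-3.14, 0.001, 0.119]
contact_force: [-0.0, -0.6, -0.4]
finger_gap: -0.001
grip_force: 0.0
```

Request:
{"api": "apply_moves", "payload": {
  "commands": [
    [0, 0, 0, 21, -35, 0, 0],
    [0, 0, 0, 21, -35, 0, 0],
    [0, 0, 0, 20, -35, 0, 0],
    [0, 0, 0, 0, 0, 40, 0],
    [0, 0, 0, 0, 0, 40, 0]
  ]
}}

```text
clock: 2.1
eef_pos: [0.5005, 0.1148, 0.2106]
eef_rot: [3.141, -0.002, 0.114]
contact_force: [0.7, 0.0, -1.3]
finger_gap: 0.001
grip_force: 0.0
```

Request:
{"api": "apply_moves", "payload": {
  "commands": [
    [0, 0, 0, 0, 0, 40, 0],
    [0, 0, 0, 0, 5, 5, 0],
    [0, 0, 0, 0, 10, 0, 0],
    [0, 0, 0, 0, 5, 0, 0],
    [0, 0, 0, 0, 0, 0, 0]
  ]
}}

```text
clock: 2.6
eef_pos: [0.5035, 0.0933, 0.169]
eef_rot: [3.141, -0.004, 0.111]
contact_force: [-0.1, 0.1, 0.1]
finger_gap: 0.007
grip_force: 0.0
```

```bash
python3 - <<'E'
from cell import manip
import cv2
a=manip.grab_frame("scene")["img"][:,:,::-1][100:300,200:400]; b=manip.grab_frame("top")["img"][:,:,::-1][225:360,240:440]
cv2.imwrite("pics/m1.png",cv2.vconcat([cv2.resize(a,None,fx=1.75,fy=1.75,interpolation=cv2.INTER_CUBIC),cv2.resize(b,(350,236),interpolation=cv2.INTER_CUBIC)]))
E
```

```text
(no output)
```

View pics/m1.png

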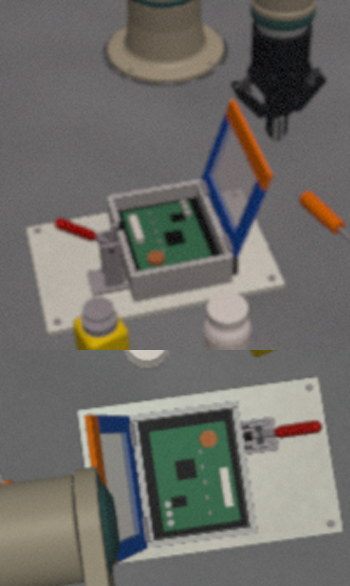

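Fingers stand behind the cover (tip at about (283,137) in the upper view), bar untouched. Now push it over.

Request:
{"api": "apply_moves", "payload": {
  "commands": [
    [0, 0, 0, -5, 7, -1, 0],
    [0, 0, 0, -5, 7, -1, 0],
    [0, 0, 0, 0, 7, -1, 0],
    [0, 0, 0, 0, 7, -1, 0],
    [0, 0, 0, 0, 7, -1, 0]
  ]
}}

```text
clock: 3.2
eef_pos: [0.4964, 0.0584, 0.172]
eef_rot: [-3.14, -0.001, 0.113]
contact_force: [-1.4, 4.2, 3.2]
finger_gap: 0.001
grip_force: 2.1
```

Request:
{"api": "apply_moves", "payload": {
  "commands": [
    [0, 0, 0, 0, 7, -1, 0],
    [0, 0, 0, 0, 7, -1, 0],
    [0, 0, 0, 0, 7, -1, 0],
    [0, 0, 0, 0, 7, 0, 0],
    [0, 0, 0, 0, 5, 0, 0]
  ]
}}

```text
clock: 3.7
eef_pos: [0.5, 0.0249, 0.1742]
eef_rot: [3.141, 0.0, 0.112]
contact_force: [0.1, 3.6, 2.5]
finger_gap: 0.001
grip_force: 1.4
```

Request:
{"api": "apply_moves", "payload": {
  "commands": [
    [0, 0, 0, 0, 6.5, 0, 0],
    [0, 0, 0, 0, 6.5, 0, 0],
    [0, 0, 0, 0, 6.5, 0, 0],
    [0, 0, 0, 0, 7.5, 1.5, 0],
    [0, 0, 0, 0, 7.5, 1.5, 0]
  ]
}}

```text
clock: 4.2
eef_pos: [0.5038, -0.0094, 0.1713]
eef_rot: [3.141, 0.0, 0.113]
contact_force: [-0.6, 2.7, 2.7]
finger_gap: 0.001
grip_force: 1.4
```

Request:
{"api": "apply_moves", "payload": {
  "commands": [
    [0, 0, 0, 0, 7.5, 1.5, 0],
    [0, 0, 0, 0, 7, 3, 0],
    [0, 0, 0, 0, 7, 3, 0],
    [0, 0, 0, 0, 7, 3, 0],
    [0, 0, 0, 0, 6, 4, 0]
  ]
}}

```text
clock: 4.7
eef_pos: [0.5079, -0.0437, 0.1567]
eef_rot: [3.141, -0.0, 0.113]
contact_force: [-0.2, -0.1, 3.2]
finger_gap: -0.002
grip_force: 1.3
```

Request:
{"api": "apply_moves", "payload": {
  "commands": [
    [0, 0, 0, 0, 6, 4.3, 0],
    [0, 0, 0, 0, 6, 4.3, 0],
    [0, 0, 0, 0, 5.3, 5.3, 0],
    [0, 0, 0, 0, 5.3, 5.3, 0],
    [0, 0, 0, 0, 5.3, 5.3, 0]
  ]
}}

```text
clock: 5.2
eef_pos: [0.5109, -0.0711, 0.1318]
eef_rot: [3.141, 0.0, 0.113]
contact_force: [0.8, 1.5, 2.4]
finger_gap: 0.0
grip_force: 1.1
```

Request:
{"api": "apply_moves", "payload": {
  "commands": [
    [0, 0, 0, 0, 4, 6, 0],
    [0, 0, 0, 0, 4, 6, 0],
    [0, 0, 0, 0, 4, 6, 0],
    [0, 0, 0, 0, 2, 5, 0],
    [0, 0, 0, 0, 2, 5, 0]
  ]
}}

```text
clock: 5.7
eef_pos: [0.5126, -0.0869, 0.1038]
eef_rot: [3.141, 0.0, 0.113]
contact_force: [-0.8, -0.2, 2.4]
finger_gap: -0.0
grip_force: 1.0
```

Request:
{"api": "apply_moves", "payload": {
  "commands": [
    [0, 0, 0, 0, 2, 5, 0],
    [0, 0, 0, 0, 2, 5, 0],
    [0, 0, 0, 0, 0.6, 3, 0],
    [0, 0, 0, 0, 0.6, 3, 0],
    [0, 0, 0, 0, 0.6, 3, 0]
  ]
}}

```text
clock: 6.2
eef_pos: [0.5133, -0.0924, 0.0851]
eef_rot: [3.141, 0.0, 0.113]
contact_force: [-0.3, -1.8, 1.9]
finger_gap: -0.001
grip_force: 1.0
```

Request:
{"api": "apply_moves", "payload": {
  "commands": [
    [0, 0, 0, 0, 0.6, 2, 0],
    [0, 0, 0, 0, 0.6, 2, 0],
    [0, 0, 0, 0, 0.5, 2, 0],
    [0, 0, 0, 0, 0, 2, 0],
    [0, 0, 0, 0, 0, 2, 0]
  ]
}}

```text
clock: 6.7
eef_pos: [0.5135, -0.0942, 0.0752]
eef_rot: [3.141, -0.0, 0.113]
contact_force: [-0.3, -1.2, 2.4]
finger_gap: 0.002
grip_force: 0.9
```

Request:
{"api": "apply_moves", "payload": {
  "commands": [
    [0, 0, 0, 0, 0, 1.5, 0],
    [0, 0, 0, 0, 0, 1.5, 0],
    [0, 0, 0, 0, 0, 1, 0],
    [0, 0, 0, 0, 0, 1, 0],
    [0, 0, 0, 0, 0, 0, 0]
  ]
}}

```text
clock: 7.2
eef_pos: [0.5135, -0.094, 0.0701]
eef_rot: [-3.141, 0.0, 0.113]
contact_force: [-0.5, 0.1, 1.1]
finger_gap: -0.001
grip_force: 0.4
```

Request:
{"api": "apply_moves", "payload": {
  "commands": [
    [0, 0, 0, 0, 0, 0.5, 0],
    [0, 0, 0, 0, 0, 0.5, 0],
    [0, 0, 0, 0, 0, 0.5, 0],
    [0, 0, 0, 0, 0, 0.5, 0],
    [0, 0, 0, 0, 0, 0, 0]
  ]
}}

```text
clock: 7.7
eef_pos: [0.5135, -0.0941, 0.069]
eef_rot: [3.141, -0.0, 0.113]
contact_force: [-3.3, 0.1, 7.0]
finger_gap: -0.006
grip_force: 3.4
```

Request:
{"api": "apply_moves", "payload": {
  "commands": [
    [0, 0, 0, 0, 0, 0.5, 0],
    [0, 0, 0, 0, 0, 0.5, 0],
    [0, 0, 0, 0, 0, 0, 0],
    [0, 0, 0, 0, 0, 0, 0],
    [0, 0, 0, 0, 0, 0, 0]
  ]
}}

```text
clock: 8.2
eef_pos: [0.5136, -0.0941, 0.0689]
eef_rot: [3.141, -0.0, 0.113]
contact_force: [-5.8, 0.5, 13.0]
finger_gap: -0.004
grip_force: 6.5
```

Request:
{"api": "apply_moves", "payload": {
  "commands": [
    [0, 0, 0, 0, 0, -10, 0],
    [0, 0, 0, 0, 0, -35, 0],
    [0, 0, 0, 0, 0, -40, 0],
    [0, 0, 0, 0, 0, -40, 0],
    [0, 0, 0, 0, 0, -30, 0]
  ]
}}

```text
clock: 8.7
eef_pos: [0.5137, -0.0939, 0.2252]
eef_rot: [3.141, -0.002, 0.113]
contact_force: [0.3, -0.7, -0.6]
finger_gap: -0.003
grip_force: 0.0
```

Request:
{"api": "apply_moves", "payload": {
  "commands": [
    [0, 0, 0, 16, 43, 0, 0],
    [0, 0, 0, 17, 43, 0, 0],
    [0, 0, 0, 17, 43, 0, 0],
    [0, 0, 0, 16, 44, 0, 0],
    [0, 0, 0, 0, 0, 0, 0]
  ]
}}

```text
clock: 9.2
eef_pos: [0.5988, -0.2628, 0.218]
eef_rot: [-3.139, 0.005, 0.108]
contact_force: [-0.6, 0.8, -2.0]
finger_gap: -0.0
grip_force: 0.0
```

```bash
python3 - <<'E'
from cell import manip
import cv2
a=manip.grab_frame("scene")["img"][:,:,::-1][150:300,180:380]; b=manip.grab_frame("top")["img"][:,:,::-1][225:360,260:460]
cv2.imwrite("pics/m2.png",cv2.vconcat([cv2.resize(a,None,fx=2,fy=2,interpolation=cv2.INTER_CUBIC),cv2.resize(b,(400,270),interpolation=cv2.INTER_CUBIC)]))
E
```

```text
(no output)
```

View pics/m2.png

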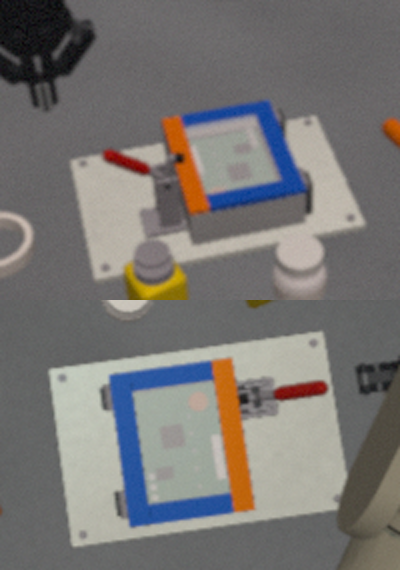

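The cover lies flat on the box (orange bar at (185,165) above, (233,435) below), and the fingers are in line with the handle. Now down, then push the clamp.

Request:
{"api": "apply_moves", "payload": {
  "commands": [
    [0, 0, 0, 0, 0, 35, 0],
    [0, 0, 0, 0, 0, 35, 0],
    [0, 0, 0, 0, 0, 25, 0],
    [0, 0, 0, 0, -8, 0, 0],
    [0, 0, 0, 0, -8, 0, 0]
  ]
}}

```text
clock: 9.8
eef_pos: [0.5968, -0.2411, 0.1289]
eef_rot: [3.141, -0.001, 0.114]
contact_force: [0.6, -0.3, 0.5]
finger_gap: -0.003
grip_force: 0.0
```

Request:
{"api": "apply_moves", "payload": {
  "commands": [
    [0, 0, 0, 0, -6, 0, 0],
    [0, 0, 0, 0, -6, 0, 0],
    [0, 0, 0, 0, -6, 0, 0],
    [0, 0, 0, 0, -6, 0, 0],
    [0, 0, 0, 0, -6, -1, 0]
  ]
}}

```text
clock: 10.3
eef_pos: [0.595, -0.2188, 0.1343]
eef_rot: [3.127, -0.008, 0.109]
contact_force: [-2.5, -25.8, 20.5]
finger_gap: 0.003
grip_force: 15.6
```

The tip met the handle's rounded end along its axis, too high. Back off and go lower.

Request:
{"api": "apply_moves", "payload": {
  "commands": [
    [0, 0, 0, 0, 10, 0, 0],
    [0, 0, 0, 0, 10, 0, 0],
    [0, 0, 0, 0, 10, 0, 0],
    [0, 0, 0, 0, 0, 8, 0],
    [0, 0, 0, 0, 0, 8, 0]
  ]
}}

```text
clock: 10.8
eef_pos: [0.5965, -0.2425, 0.1109]
eef_rot: [-3.141, 0.001, 0.112]
contact_force: [-0.2, -0.3, -0.4]
finger_gap: -0.003
grip_force: 0.0
```

```bash
python3 - <<'E'
from cell import manip
import cv2
s=manip.state();print(s["eef_pos"],s["eef_rot"],s["contact_force"])
a=manip.grab_frame("scene")["img"][:,:,::-1][180:280,200:330]
b=manip.grab_frame("wrist")["img"][:,:,::-1]
cv2.imwrite("pics/m3.png",cv2.hconcat([cv2.resize(a,(390,300),interpolation=cv2.INTER_CUBIC),cv2.resize(b,(400,300))]))
E
```

```text
[ 0.59653543 -0.24251343  0.11093429] [-3.14077577e+00  8.79362647e-04  1.12477993e-01] [-0.24960654 -0.27645803 -0.36890271]
```

View pics/m3.png

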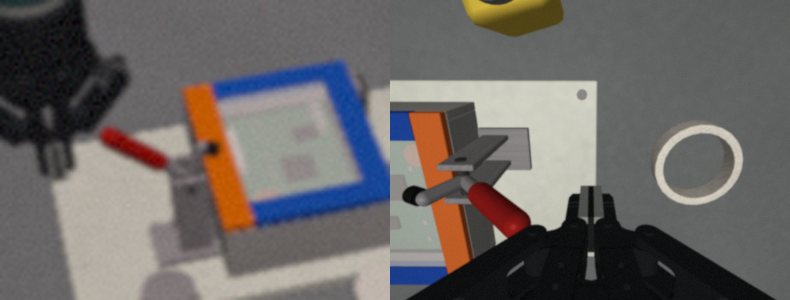

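The finger is below the handle's end now (tip at (60,170) left view, handle end (105,135)). Push, rising with the handle.

Request:
{"api": "apply_moves", "payload": {
  "commands": [
    [0, 0, 0, 0, -6, 0, 0],
    [0, 0, 0, 0, -6, 0, 0],
    [0, 0, 0, 0, -5, -4, 0],
    [0, 0, 0, 0, -5, -4, 0],
    [0, 0, 0, 0, -4, -4, 0]
  ]
}}

```text
clock: 11.4
eef_pos: [0.5944, -0.218, 0.1267]
eef_rot: [3.137, -0.003, 0.112]
contact_force: [-0.9, -7.2, 5.0]
finger_gap: -0.002
grip_force: 3.6
```

```bash
cat > red.py <<'E'
from cell import manip
import numpy as np,cv2
from h import *
def angle():
    best=[]
    for n,(r0,r1,c0,c1) in(("scene",(180,280,205,330)),("top",(230,310,370,440))):
        f=manip.grab_frame(n)["img"].astype(int)[r0:r1,c0:c1]
        m=(f[...,0]>100)&(f[...,1]<50)&(f[...,2]<50); y,x=np.nonzero(m)
        if len(x)<5: print(n,"none"); continue
        c=(x.mean()+c0,y.mean()+r0); best.append(ray(n,c)); print(n,len(x),c)
    o=np.array([.5417,-.0635]);th=.113
    if len(best)==2:
        x,e=tri(*best); d=x[:2]-o; fy=-np.sin(th)*d[0]+np.cos(th)*d[1]
        print("mid handle",x,"fx,fy",np.cos(th)*d[0]+np.sin(th)*d[1],fy,"err",e,"clamp angle",.9+np.arctan2(fy+.088,x[2]-.085))
angle()
E
python3 red.py
```

```text
scene 93 (np.float64(244.7956989247312), np.float64(227.5483870967742))
top 31 (np.float64(399.0967741935484), np.float64(271.1290322580645))
mid handle [ 0.58857606 -0.1743077   0.12175047] fx,fy 0.03408245506434121 -0.1153867246987643 err 0.008437209583687232 clamp angle 0.25957320267050876
```

The handle is turning (angle about 0.2). Continue.

Request:
{"api": "apply_moves", "payload": {
  "commands": [
    [0, 0, 0, 0, -5, -3, 0],
    [0, 0, 0, 0, -5, -3, 0],
    [0, 0, 0, 0, -5, -3, 0],
    [0, 0, 0, 0, -5, -2, 0],
    [0, 0, 0, 0, -5, -2, 0]
  ]
}}

```text
clock: 12.0
eef_pos: [0.591, -0.1915, 0.1376]
eef_rot: [3.141, -0.0, 0.113]
contact_force: [1.3, -2.6, 1.6]
finger_gap: -0.001
grip_force: 1.3
```

```bash
python3 red.py
```

```text
scene 64 (np.float64(252.328125), np.float64(220.734375))
top none
```

Request:
{"api": "apply_moves", "payload": {
  "commands": [
    [0, 0, 0, 0, -5, -1, 0],
    [0, 0, 0, 0, -5, -1, 0],
    [0, 0, 0, 0, -5, -1, 0],
    [0, 0, 0, 0, -5, 0, 0],
    [0, 0, 0, 0, -5, 0, 0]
  ]
}}

```text
clock: 12.6
eef_pos: [0.5881, -0.1665, 0.1402]
eef_rot: [-3.141, 0.0, 0.113]
contact_force: [-0.0, -1.4, 1.7]
finger_gap: 0.001
grip_force: 0.8
```

Request:
{"api": "apply_moves", "payload": {
  "commands": [
    [0, 0, 0, 0, -4, 0, 0],
    [0, 0, 0, 0, -4, 0, 0],
    [0, 0, 0, 0, -3, 0, 0],
    [0, 0, 0, 0, -3, 0, 0],
    [0, 0, 0, 0, 0, 0, 0]
  ]
}}

```text
clock: 13.1
eef_pos: [0.5865, -0.1527, 0.14]
eef_rot: [-3.141, 0.0, 0.113]
contact_force: [0.6, -0.4, -0.4]
finger_gap: 0.001
grip_force: 0.1
```

Request:
{"api": "apply_moves", "payload": {
  "commands": [
    [0, 0, 0, 0, -2, 0, 0],
    [0, 0, 0, 0, -2, 0, 0],
    [0, 0, 0, 0, -1, 0, 0],
    [0, 0, 0, 0, -1, 0, 0],
    [0, 0, 0, 0, 0, 0, 0]
  ]
}}

```text
clock: 13.6
eef_pos: [0.5859, -0.1471, 0.1403]
eef_rot: [-3.142, 0.0, 0.113]
contact_force: [0.9, -0.7, -0.5]
finger_gap: -0.0
grip_force: 0.3
```

Request:
{"api": "apply_moves", "payload": {
  "commands": [
    [0, 0, 0, 0, -2, 0, 0],
    [0, 0, 0, 0, -1, 0, 0],
    [0, 0, 0, 0, -1, 0, 0],
    [0, 0, 0, 0, -1, 0, 0],
    [0, 0, 0, 0, 0, 0, 0]
  ]
}}

```text
clock: 14.1
eef_pos: [0.5854, -0.1436, 0.1403]
eef_rot: [3.139, -0.0, 0.112]
contact_force: [1.5, -6.7, -0.9]
finger_gap: 0.004
grip_force: 3.2
```

```bash
python3 - <<'E'
from cell import manip
import cv2
a=manip.grab_frame("scene")["img"][:,:,::-1][170:280,200:350]
b=manip.grab_frame("wrist")["img"][:,:,::-1]
cv2.imwrite("pics/m4.png",cv2.hconcat([cv2.resize(a,(409,300),interpolation=cv2.INTER_CUBIC),cv2.resize(b,(390,300))]))
E
```

```text
(no output)
```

View pics/m4.png

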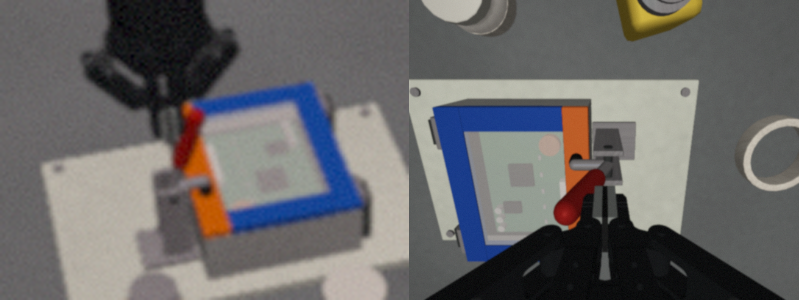

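The handle leans past upright over the cover (end at (195,118)), with the foot on the orange bar (205,188); the force has begun to rise. Press a little further to make sure of the stop.

Request:
{"api": "apply_moves", "payload": {
  "commands": [
    [0, 0, 0, 0, -1, 0, 0],
    [0, 0, 0, 0, -1, 0, 0],
    [0, 0, 0, 0, -1, 0, 0],
    [0, 0, 0, 0, 0, 0, 0],
    [0, 0, 0, 0, 0, 0, 0]
  ]
}}

```text
clock: 14.7
eef_pos: [0.5853, -0.1431, 0.1405]
eef_rot: [3.135, -0.001, 0.11]
contact_force: [4.1, -17.4, -4.1]
finger_gap: 0.003
grip_force: 7.2
```

Firm stop. Retreat.

Request:
{"api": "apply_moves", "payload": {
  "commands": [
    [0, 0, 0, 0, 10, 0, 0],
    [0, 0, 0, 0, 20, 0, 0],
    [0, 0, 0, 0, 30, 0, 0],
    [0, 0, 0, 0, 30, 0, 0],
    [0, 0, 0, 0, 20, -20, 0]
  ]
}}

```text
clock: 15.2
eef_pos: [0.596, -0.2504, 0.1569]
eef_rot: [-3.138, 0.005, 0.112]
contact_force: [-0.1, 0.4, -0.1]
finger_gap: 0.001
grip_force: 0.0
```

Request:
{"api": "apply_moves", "payload": {
  "commands": [
    [0, 0, 0, -10, 30, -30, 0],
    [0, 0, 0, -20, 30, -30, 0],
    [0, 0, 0, -30, 30, 0, 0],
    [0, 0, 0, -20, 20, 0, 0],
    [0, 0, 0, 0, 0, 0, 0]
  ]
}}

```text
clock: 15.7
eef_pos: [0.5279, -0.3705, 0.2204]
eef_rot: [3.141, 0.0, 0.108]
contact_force: [0.7, 0.2, -0.6]
finger_gap: -0.002
grip_force: 0.0
```

```bash
python3 - <<'E'
from cell import manip
import cv2
a=manip.grab_frame("scene")["img"][:,:,::-1][170:310,150:350]
b=manip.grab_frame("top")["img"][:,:,::-1][190:360,210:460]
cv2.imwrite("pics/m5.png",cv2.hconcat([cv2.resize(a,(400,280),interpolation=cv2.INTER_CUBIC),cv2.resize(b,(400,280))]))
E
```

```text
(no output)
```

View pics/m5.png

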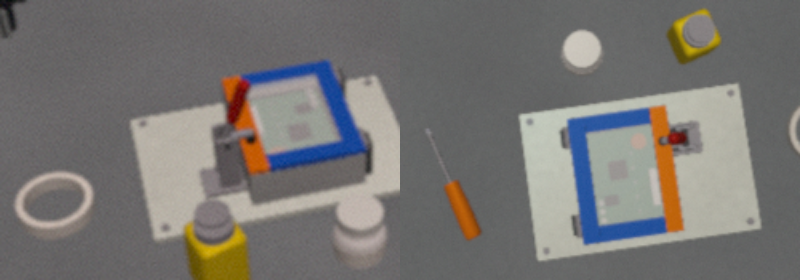

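```bash
python3 red.py
```

```text
scene 95 (np.float64(268.3578947368421), np.float64(220.03157894736842))
top 34 (np.float64(380.52941176470586), np.float64(273.52941176470586))
mid handle [ 0.58491692 -0.12616791  0.13556309] fx,fy 0.035874881138907695 -0.06714135927293512 err 0.0017113370140812852 clamp angle 1.2912586932472163
```

Cover shut, clamp angle about 1.25 (at its stop), and the jar, bottle, tape and screwdriver look untouched.

```bash
python3 -c "
from cell import manip
print(manip.finish_job())"
```

```text
the job is handed in; nothing more can be done
None
```

The cover was eased down until it lay flat on the box, then the clamp was pushed to its stop (measured 1.29 rad against 1.25 nominal); the last pictures show the jar, bottle, tape and screwdriver in place, and the job is handed in at about 16 s of the 48 s.

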